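Switch off the empanada maker and lever its lid open

TASK

The empanadas are done: turn the red handle of the isolator from on to off so that it sits fully home in its off detent. Then lever up the hot green lid of the empanada maker with the blade of the palette knife, never touching the lid with the gripper, until its front edge has risen by at least 65 mm and it stays up by itself, and lay the knife back down flat on the counter. Leave the other things where they are.

Things in the scene. Friction and masses are not known exactly. Their poses are not given: they have to be found in the camera images.
- isolator: Grey square box fixed to the counter, 120 x 120 x 52 mm high, round yellow plate 84 mm across and 8 mm thick on top. Origin: centre of its underside, x and y along its sides, z up; the handle turns about this z axis. Green mark at its -x edge: off; white mark at its -y edge: on. It stands on the left or the right of the counter, the empanada maker on the other side.
- handle (a joint): Angle of the red rotary handle, rad, clockwise from above. 0 = on detent (bar points along the isolator's -y, to the white mark), 1.571 = off detent (along its -x, to the green mark); both are also end stops. It snaps over centre: it springs into the nearer detent from any angle; leaving a detent takes about 0.2 N m, falling to nothing halfway. It can be pushed on its side or gripped from above.
- handle_push (a point): Point in the red bar, 60 mm from the turning axis, mid height (86 mm above the counter), midway between its sides; x axis along the bar from its free end to the turning axis. The bar is 20 mm wide, ends 90 mm from the axis (15 mm behind it at the other end) and spans heights 72 to 100 mm above the counter.
- maker: Empanada maker fixed to the counter: white base 172 mm (x) by 190 mm (y), 62 mm high, with a green hinged lid, 86 mm high when shut. Origin: underside, 82 mm behind its front face, z up; the front faces -x. In the middle of the front (y from -0.04 to 0.04, x from -0.082 to -0.050) the base is only 56 mm high: a slot 80 mm wide, 14 mm high under the lid's lip. Beside it the gap is 2 mm.
- pry_slot (a point): Middle of the slot's mouth: x = -0.082 of the maker, mid width, mid height of the slot (63 mm above the counter; ledge at 56, lip's underside at 70). Axes as the maker's: the slot is 80 mm wide and goes in along +x, 32 mm deep. The lid overhangs the mouth by 6 mm.
- lid_hinge (a point): Middle of the lid's hinge line, at x = 0.085 of the maker, 70 mm above the counter; the line runs along the maker's y.
- lid_lip (a point): Middle of the lid's lower front edge, 173 mm from the hinge line; 70 mm above the counter when shut. The lip is 16 mm thick and its flat underside reaches 36 mm in from this edge. Moves with the lid.
- lid (a joint): Opening angle of the green lid, rad: 0 = shut, stop at 1.3 (lifted at its front edge, which is 173 mm from the hinge). The hinge is stiff: the lid stays where it is left. About 2 N upward at the lip raises it.
- knife: Palette knife lying loose on the counter, 200 mm long, 0.1 kg: dark wooden handle 95 x 22 x 28 mm high (x from -0.100 to -0.005), flat steel blade 105 mm long, 30 mm wide, 3 mm thick at half the handle's height. Origin: underside, middle of its length; x points along the blade to the tip, z up as it lies. Lying on the counter its origin is at height 0.
- knife_grip (a point): Point in the handle, 20 mm behind its front end, mid height (14 mm above the underside): a good place to grip, across the 22 mm width. Axes as the knife's.
- knife_tip (a point): Middle of the blade's end, 125 mm ahead of knife_grip, mid thickness. Axes as the knife's.
- sheet: Bystander: aluminium baking sheet 300 x 220 x 16 mm lying on the counter, origin at the centre of its underside.
- fork: Bystander: stainless fork, 180 mm long, 4 mm thick, lying in the baking sheet.
- mould: Bystander: green plastic folding empanada mould lying open, 275 x 104 mm, 14 mm high, origin at its middle, long side along its x.
- bowl: Bystander: glass mixing bowl upside down, 190 mm across, 88 mm high, origin at the centre of its lower rim.
- carousel: Bystander: spice carousel fixed to the counter, 170 mm across, 252 mm high, origin at the centre of its foot.
- carousel_rim (a point): Point on the rim of the carousel's top shelf, 85 mm from its axis, 167 mm above the counter; moves if the carousel is turned.
Mind the look-alikes: they are no part of the job. Of the things that look like the knife, the larger one is meant.

How it is judged:
By the outcome, as a careful person would: the job done as asked, in the order asked, and still so for the second after the job is handed in, with the robot touching nothing.
It also fails if it takes over 72 s, if anything falls off the work surface, if the arm or the gripper's body presses on something with over 40 N, if the wrist force passes 120 N, or if a joint passes its speed limit or range.

ROBOT

A 7-joint arm with a two-finger parallel gripper is mounted at the origin on the work surface. World frame = base frame: x ahead of the robot, y to its left, z up, the work surface at z = 0. Lengths are in m, angles in rad, forces in N, time in s.
With the tool pointing down it reaches from about 0.375 to 0.925 m from the base axis. Payload 3.1 kg.
Tool frame: the origin (TCP) lies between the finger pads; the fingertips stand 19 mm ahead of it and the grasp point (between the pads) is the TCP; z points along the fingers, y is the direction in which the jaws open and shut (so a half turn about z gives the same grasp; the last joint's range is limited). The gripper opens to 85 mm and grips with 20 to 120 N. Pads are 22 mm wide; open, the fingers measure 114 mm over their backs; the gripper's body (76 mm by 85 mm) begins 54 mm behind the grasp point. The pads swing forward as they close: fully open they stand 13 mm farther back than shut.
Start: joints at [-0.098, 0.383, 0.044, 1.598, -0.018, 1.161, -0.05], TCP at [0.65, 0, 0.25] pointing down, gripper open.
Joint ranges: [-2.61, 2.61], [-0.41, 2.15], [-1.48, 1.57], [0, 2.5], [-1.57, 4.71], [0.05, 1.97], [-2.85, 2.85]. Speed limits (rad/s): [2.79, 2.79, 3.14, 3.14, 3.14, 3.14, 3.14].

INTERFACE

Orientations are given as a unit quaternion [x, y, z, w].
In Python, from bench import move_ptp, movel, move_j, move_gripper, pause, inverse_kinematics, read_camera, camera_params, MotionError, sign_off, look_for, tip_of, read_time_s, read_qpos, read_joint_vel, read_effort, read_eef_pos, read_tcp_rot, read_ft_force, read_ft_torque, read_finger_gap gives the robot as it stands. Calls block until the motion is done:
- move_ptp(position, orientation): joint-space move of the TCP to a pose.
- movel(position, orientation=None, speed=0.15): straight line of the TCP; orientation=None keeps the orientation; speed is the mean speed in m/s.
- move_j(angles): joint-space move.
- move_gripper(opening, effort=None): finger opening in m; effort is the grip in N (None keeps the last); returns when the fingers have stopped.
- pause(seconds).
- inverse_kinematics(position, orientation): joint angles nearest the present ones, or None.
- read_camera(name): name is "scene" or "side" or "wrist"; returns the picture (400x640x3 uint8, red, green, blue); there is no depth.
- camera_params(name): a dict with "K" (3x3 intrinsics, pixels), "dist_coeffs" ([k1, k2, p1, p2, k3] as OpenCV has them; the pictures are not rectified), "camera_from_world" (4x4, takes a point from world to camera coordinates). Camera axes: x right, y down, z forward; pixel columns grow to the right and rows downward; lengths in m; the calibration is good to about 2 mm. A picture is of the moment at which its call begins: read the wrist's pose just before it. camera_params takes no time and is no camera call; for the wrist camera it gives the pose at the moment of the call.
A pose or a line that the arm cannot do raises MotionError and nothing moves.
- sign_off(): hands the job in, once; it reports no verdict.
Trained networks look in the newest picture that a camera, given by its name, has taken for a name from the list of things; names that differ only in an ending like _2 or _b are one class to them, and where a whole thing is asked for, a point or a joint stands for the part that bears it (a point fixed in the world has none). Each returns a list of dicts, best first, with "confidence" (0 to 1); they miss things now and then, are a little off and sometimes report something else, mostly with a low value. They report only what shows in the picture. A call takes as long as a camera call. They do not tell look-alikes from the thing itself.
- look_for(camera, name): "at" ([column, row] in pixels, amid what is visible of it).
- tip_of(camera, name): "at" ([column, row] in pixels: a listed point, or the origin of a listed thing).
Readings, each from a call of its own:
- read_time_s(): time.
- read_qpos(): joint angles.
- read_joint_vel(): joint speeds.
- read_effort(): joint torques, N m.
- read_eef_pos(): TCP position.
- read_tcp_rot(): TCP orientation.
- read_ft_force(): force on the tool from outside, world axes, zero at the start.
- read_ft_torque(): the same for the moment, N m.
- read_finger_gap(): finger opening in m.
Only numpy, scipy, OpenCV 4.12 (cv2) and the standard library are available. Lean on these libraries where they do the work, as an engineer would, in place of code of your own. Each camera call takes 0.05 s, during which the arm holds its last target.

## Working session

There is one attempt and no reset: what is moved stays moved. The work goes in short steps, each a Python script; the robot and the scene stay as the last script left them, time stands still between calls to the robot, and variables do not carry over. Pictures are saved under pics/ and viewed, and the job is handed in when it is done.

```bash
mkdir -p pics; ls
python3 - <<'E'
from bench import *
import cv2
for c in ["scene","side","wrist"]:
    im=read_camera(c); cv2.imwrite(f"pics/{c}0.png",im[:,:,::-1])
    p=camera_params(c); print(c,p)
    for n in ["isolator","handle","maker","knife"]:
        print(n,[(d['at'],round(d['confidence'],2)) for d in look_for(c,n)])
    for n in ["handle_push","pry_slot","knife_grip","knife_tip","isolator","maker","knife","lid_lip","lid_hinge"]:
        print(' tip',n,[(d['at'],round(d['confidence'],2)) for d in tip_of(c,n)])
print(read_time_s())
E
```

```text
pics
scene {'K': array([[478.00515106,   0.        , 321.81676662],
       [  0.        , 478.00515106, 190.82012453],
       [  0.        ,   0.        ,   1.        ]]), 'dist_coeffs': array([-0.07878348,  0.        ,  0.        ,  0.        ,  0.        ]), 'camera_from_world': array([[-0.01645591,  0.99983365, -0.00786631,  0.04666019],
       [ 0.75021388,  0.00714577, -0.66115662, -0.32423384],
       [-0.66099042, -0.01678135, -0.75020667,  1.9497803 ],
       [ 0.        ,  0.        ,  0.        ,  1.        ]])}
isolator [([278.8, 230.3], 0.77)]
handle [([270.0, 219.5], 0.85)]
maker [([404.4, 239.0], 0.65)]
knife [([296.6, 166.2], 0.76), ([328.6, 186.0], 0.69)]
 tip handle_push [([258.9, 218.2], 0.73)]
 tip pry_slot [([404.8, 216.8], 0.65), ([401.8, 249.6], 0.62)]
 tip knife_grip [([328.0, 187.6], 0.67), ([300.0, 165.2], 0.65)]
 tip knife_tip [([288.1, 153.6], 0.71), ([361.9, 179.0], 0.62)]
 tip isolator [([284.1, 236.9], 0.73)]
 tip maker [([401.8, 246.7], 0.77), ([404.5, 218.6], 0.7), ([404.7, 210.2], 0.51)]
 tip knife [([340.5, 188.1], 0.82), ([295.0, 167.0], 0.69)]
 tip
[... 1613 characters left out ...]
-01,  2.79919341e-01,
        -3.60559296e-02],
       [-1.15548083e-04, -2.79919318e-01, -9.60023522e-01,
         3.77669340e-01],
       [ 0.00000000e+00,  0.00000000e+00,  0.00000000e+00,
         1.00000000e+00]])}
isolator [([292.2, 314.9], 0.85)]
handle [([293.3, 340.3], 0.85)]
maker [([343.5, 20.7], 0.61)]
knife [([89.3, 152.0], 0.78), ([29.6, 272.4], 0.73), ([346.1, 23.0], 0.25)]
 tip handle_push [([107.8, 176.4], 0.7)]
 tip pry_slot []
 tip knife_grip [([102.7, 175.3], 0.94), ([36.5, 266.4], 0.68)]
 tip knife_tip [([42.1, 55.9], 0.88)]
 tip isolator [([295.8, 306.7], 0.88)]
 tip maker []
 tip knife [([99.3, 153.0], 0.87), ([31.5, 273.5], 0.72)]
 tip lid_lip []
 tip lid_hinge []
2.1
```

View pics/scene0.png

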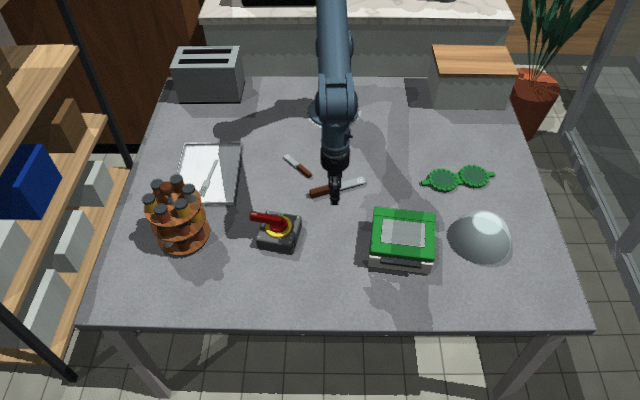

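View pics/side0.png

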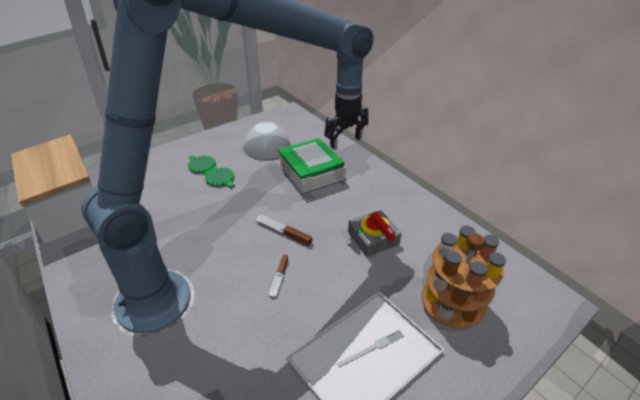

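View pics/wrist0.png

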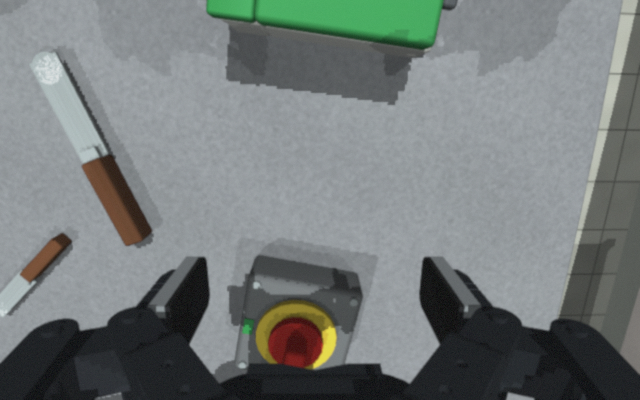

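The pictures show the isolator right of centre (scene 279,230; wrist ~296,340), with its handle pointing to -y (on). The maker is on the left (scene 404,239). There are two knife-like things: scene (340,188) / wrist (95,150), which is the larger, and scene (297,166) / wrist (35,272), which is smaller. I'll measure both to confirm, then take a closer look.

```bash
cat > h.py <<'E'
from bench import *
import numpy as np, cv2
from scipy.spatial.transform import Rotation as R
def on_plane(P,uv,z):
    """pixel -> world on plane z"""
    n=cv2.undistortPoints(np.array([[uv]],float),P["K"],P["dist_coeffs"])[0,0]
    T=P["camera_from_world"]; Rm=T[:3,:3]; c=-Rm.T@T[:3,3]; d=Rm.T@np.array([n[0],n[1],1.])
    return c+d*(z-c[2])/d[2]
def project(P,X):
    T=P["camera_from_world"]; r,_=cv2.Rodrigues(T[:3,:3])
    return cv2.projectPoints(np.array(X,float).reshape(-1,3),r,T[:3,3],P["K"],P["dist_coeffs"])[0].reshape(-1,2)
def tool(yaw,pitch=0.):
    """tool x (horizontal) along yaw, z down; pitch raises that x axis"""
    return (R.from_euler('z',yaw)*R.from_euler('y',-pitch)*R.from_euler('x',np.pi)).as_quat()
Z=dict(handle_push=.086,pry_slot=.063,lid_lip=.07,lid_hinge=.07,knife_grip=.014,knife_tip=.014,isolator=0,maker=0,knife=0)
def meas(c,names,P=None):
    for n in names:
        for d in tip_of(c,n):
            if d['confidence']>.4: print(c,n,np.round(d['at'],0),round(d['confidence'],2),np.round(on_plane(P,d['at'],Z[n]),4))
E
python3 - <<'E'
from h import *
for c in ["scene","side","wrist"]:
    meas(c,["handle_push","isolator","pry_slot","lid_hinge","lid_lip","maker","knife_grip","knife_tip","knife"],camera_params(c))
P=camera_params("wrist")
for uv in [(255,258),(362,275)]: print('iso corner z.052',on_plane(P,uv,.052))
for uv,z in [((230,80),0),((212,12),.07),((432,47),.07)]: print('maker',on_plane(P,uv,z))
for uv in [(45,56),(138,240),(14,310),(66,238)]: print('knife ends',on_plane(P,uv,.014))
q=R.from_quat(read_tcp_rot()).as_matrix();print(q, read_eef_pos(), read_time_s(),read_finger_gap())
cv2.imwrite("pics/kc.png",cv2.resize(cv2.imread("pics/wrist0.png")[40:330,0:170],None,fx=2,fy=2))
E
```

```text
scene handle_push [259. 218.] 0.73 [ 0.6231 -0.2305  0.086 ]
scene isolator [284. 237.] 0.73 [ 0.6312 -0.1576  0.    ]
scene pry_slot [405. 217.] 0.65 [0.5949 0.2257 0.063 ]
scene pry_slot [402. 250.] 0.62 [0.7199 0.2047 0.063 ]
scene lid_hinge [402. 260.] 0.8 [0.7616 0.2021 0.07  ]
scene maker [402. 247.] 0.77 [0.6656 0.2172 0.    ]
scene maker [404. 219.] 0.7 [0.5527 0.2366 0.    ]
scene maker [405. 210.] 0.51 [0.5168 0.2407 0.    ]
scene knife_grip [328. 188.] 0.67 [ 0.4298 -0.0181  0.014 ]
scene knife_grip [300. 165.] 0.65 [ 0.3221 -0.1202  0.014 ]
scene knife_tip [288. 154.] 0.71 [ 0.2624 -0.1671  0.014 ]
scene knife_tip [362. 179.] 0.62 [0.3881 0.1009 0.014 ]
scene knife [340. 188.] 0.82 [0.4193 0.0256 0.    ]
scene knife [295. 167.] 0.69 [ 0.3177 -0.1392  0.    ]
side handle_push [387. 230.] 0.74 [ 0.6215 -0.2325  0.086 ]
side isolator [373. 237.] 0.88 [ 0.633  -0.1693  0.    ]
side pry_slot [289. 169.] 0.89 [0.5775 0.2115 0.063 ]
side pry_slot [371. 347.] 0.46 [ 0.3506 -0.4667  0.063 ]
side lid_hinge [328. 152.] 0.89 [0.7439 0.2056 0.07  ]
side lid_lip [284. 164.] 0.82 [0.575
[... 754 characters left out ...]
knife [ 32. 274.] 0.72 [ 0.3163 -0.1314  0.    ]
iso corner z.052 [ 0.59208828 -0.08446222  0.052     ]
iso corner z.052 [ 0.69734477 -0.10300507  0.052     ]
maker [0.56669851 0.08307117 0.        ]
maker [0.57134818 0.13114429 0.07      ]
maker [0.74278024 0.10581604 0.07      ]
knife ends [0.3931511  0.10677259 0.014     ]
knife ends [ 0.45881311 -0.08194942  0.014     ]
knife ends [ 0.29532464 -0.17229566  0.014     ]
knife ends [ 0.37860042 -0.08001485  0.014     ]
[[-6.32054904e-06  9.99999999e-01 -3.15080145e-05]
 [ 9.99999999e-01  6.32152997e-06  3.11326253e-05]
 [ 3.11328244e-05 -3.15078177e-05 -9.99999999e-01]] [6.49999562e-01 1.80407647e-05 2.50259940e-01] 3.45 0.08504826252640467
```

Run:
```python
from h import *
q0=np.array(read_qpos())
for name,p,o in [("look",[.45,.05,.42],tool(0)),("look90",[.45,.05,.42],tool(1.57)),("look-90",[.5,.05,.42],tool(-1.57)),("lookpi",[.5,.05,.42],tool(3.14))]:
    print(name,inverse_kinematics(p,o))
```

```text
look [-0.35304543 -0.11361626  0.1378076   1.8096387   0.01569977  1.44451759
 -1.78888899]
look90 [-2.00146968e-01 -1.05046486e-01 -1.59447318e-03  1.80365290e+00
 -1.68560746e-04  1.44298610e+00 -2.02507494e-01]
look-90 [-1.7411729  -0.41123722  1.25269616  1.74654422  0.38974401  1.53361953
  2.61187051]
lookpi [ 4.11581424e-03  5.42356509e-03 -1.86089322e-01  1.69860899e+00
  1.01240805e-03  1.43765380e+00  1.38709844e+00]
```

Run:
```python
from h import *
move_ptp([.55,.2,.36],tool(np.pi/2))
P=camera_params("wrist"); im=read_camera("wrist"); cv2.imwrite("pics/w1.png",im[:,:,::-1])
meas("wrist",["pry_slot","lid_hinge","lid_lip","maker","knife_grip","knife_tip","knife","handle_push","isolator"],P)
np.savez("P1.npz",**P)
print(read_time_s(), read_eef_pos())
```

```text
wrist pry_slot [347. 135.] 0.6 [0.5882 0.2203 0.063 ]
wrist lid_lip [341. 137.] 0.86 [0.5813 0.219  0.07  ]
wrist maker [402. 137.] 0.82 [0.6678 0.21   0.    ]
wrist knife_grip [234. 291.] 0.61 [ 0.4322 -0.0121  0.014 ]
wrist knife_tip [199. 212.] 0.84 [0.392  0.1113 0.014 ]
wrist knife [228. 271.] 0.67 [0.4222 0.0141 0.    ]
wrist isolator [364. 373.] 0.62 [ 0.6307 -0.1738  0.    ]
4.9333 [0.55014101 0.19973592 0.35981145]
```

View pics/kc.png

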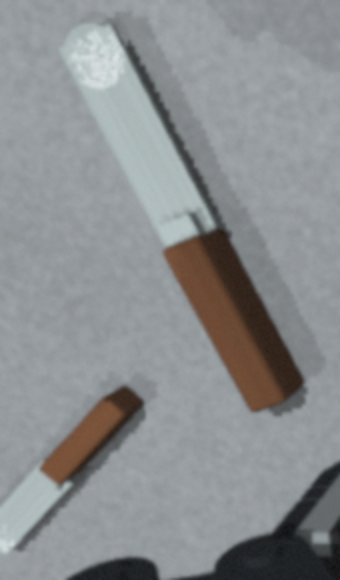

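View pics/w1.png

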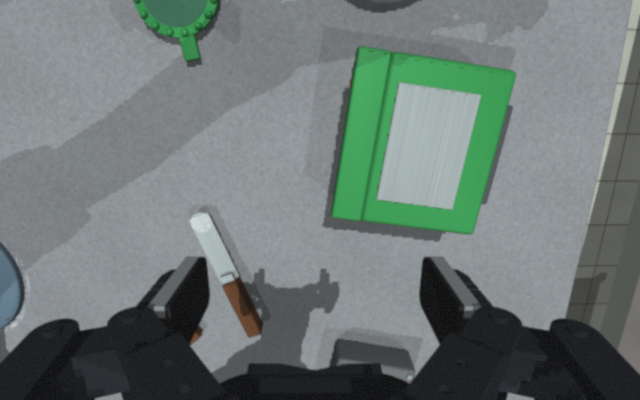

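The crop shows the large palette knife (rounded blade, wood handle, ~200 mm) and a much smaller one (~125 mm), so the large one at w1 (228,271) is the one meant. The lid's top corners in w1 are at about (360,47), (334,218), (472,233) and (515,71).

```bash
python3 - <<'E'
from h import *
P=camera_params("wrist")
c=[on_plane(P,uv,.086)[:2] for uv in [(361,47),(334,218),(472,234),(515,71)]]
c=np.array(c);print(c.round(4))
def yaw(a,b):d=b-a;return np.degrees(np.arctan2(d[1],d[0])),np.hypot(*d)
print('front edge(-90)',yaw(c[0],c[1]),'side',yaw(c[1],c[2]),yaw(c[0],c[3]),'back',yaw(c[3],c[2]))
print('front mid',(c[0]+c[1])/2)
# knife corners mask
im=cv2.imread("pics/w1.png"); hsv=cv2.cvtColor(im,cv2.COLOR_BGR2HSV)
m=((hsv[...,0]>=55)&(hsv[...,0]<75)&(hsv[...,1]>140)).astype(np.uint8); m[:, :300]=0
ys,xs=np.nonzero(m); cnt=max(cv2.findContours(m,0,2)[0],key=cv2.contourArea); print(cv2.boxPoints(cv2.minAreaRect(cnt)),cv2.approxPolyDP(cnt,6,True).reshape(-1,2).tolist())
# knife axis from the first wrist image (ends) at z .014..: handle butt/ tip
for uv in [(200,213),(236,276),(258,332),(246,336)]: print(on_plane(P,uv,.014 if uv!=(258,332) else .0).round(4))
E
python3 - <<'E'
import cv2
im=cv2.imread("pics/w1.png")[190:350,150:310]; cv2.imwrite("pics/k1.png",cv2.resize(im,None,fx=3.7,fy=3.7,interpolation=2))
im=cv2.imread("pics/scene0.png")[140:290,230:460]; cv2.imwrite("pics/s1.png",cv2.resize(im,None,fx=3.4,fy=3.4,interpolation=2))
E
```

```text
[[0.5983 0.3158]
 [0.5731 0.1298]
 [0.7377 0.1093]
 [0.762  0.2936]]
front edge(-90) (np.float64(-97.71066759933665), np.float64(0.1877259318706876)) side (np.float64(-7.097393048581389), np.float64(0.1659328444229385)) (np.float64(-7.748082422246874), np.float64(0.16521542997542074)) back (np.float64(-97.49240674014848), np.float64(0.18584333780070217))
front mid [0.58566047 0.22281927]
[[330.79596  215.85391 ]
 [357.7874    46.19346 ]
 [514.76874   71.167755]
 [487.77728  240.82822 ]] [[360, 48], [332, 215], [470, 232], [514, 73]]
[0.3928 0.1116 0.014 ]
[0.4364 0.0151 0.014 ]
[ 0.4612 -0.0912  0.    ]
[ 0.445 -0.088  0.014]
```

View pics/k1.png

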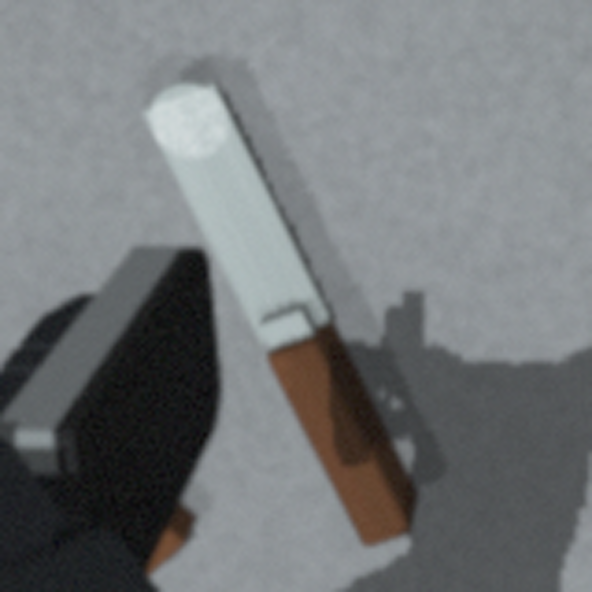

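View pics/s1.png

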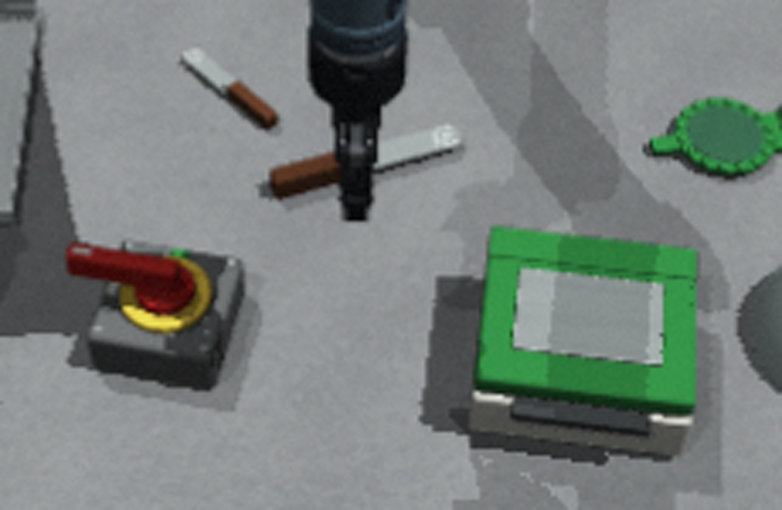

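Run:
```python
from h import *
read_camera("side"); im=read_camera("side")[:,:,::-1]
cv2.imwrite("pics/d1.png",cv2.resize(im[110:220,220:420],None,fx=4,fy=4,interpolation=2))
```

```text
(no output)
```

View pics/d1.png

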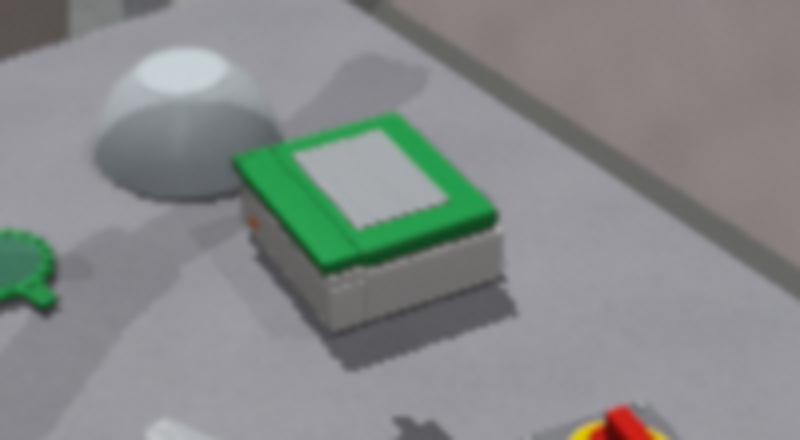

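The side crop shows the lip strip and lamp facing the robot (-x) at full-image (285,165), so the maker's front is at -x. Everything agrees: isolator axis ≈ (0.632,-0.172) with yaw -10°, handle_push ≈ (0.622,-0.231). Next I'll straddle the bar and sweep it clockwise.

```bash
cat >> h.py <<'E'
C=np.array([.6324,-.172]); IY=np.radians(-10)
def hpose(a,z,r=.06):
    """TCP pose astride the bar at handle angle a"""
    phi=IY-np.pi/2-a
    return [C[0]+r*np.cos(phi),C[1]+r*np.sin(phi),z],tool(phi+np.pi)
E
python3 - <<'E'
from h import *
print(inverse_kinematics(*hpose(0,.2)))
print(inverse_kinematics(*hpose(1.6,.088)))
move_ptp(*hpose(0,.2)); move_gripper(.042)
P=camera_params("wrist"); cv2.imwrite("pics/w2.png",read_camera("wrist")[:,:,::-1])
meas("wrist",["handle_push","isolator"],P)
print(project(P,[*[hpose(0,.086,r)[0] for r in (.06,.09)],[C[0],C[1],.1]]).round())
print(read_time_s(),read_qpos())
E
```

```text
[ 0.10261654  0.45949265  0.2507023   1.61721935 -0.12503204  1.08064517
  0.21280327]
[-0.05779638  0.48853762  0.3197242   1.86219021 -0.20268828  0.82242184
 -1.40896433]
wrist handle_push [314. 202.] 0.88 [ 0.6213 -0.2322  0.086 ]
[[314. 200.]
 [314. 240.]
 [314. 111.]]
7.3833 [ 0.10265212  0.45949888  0.25083017  1.61723056 -0.12504626  1.08063034
  0.21281052]
```

View pics/w2.png

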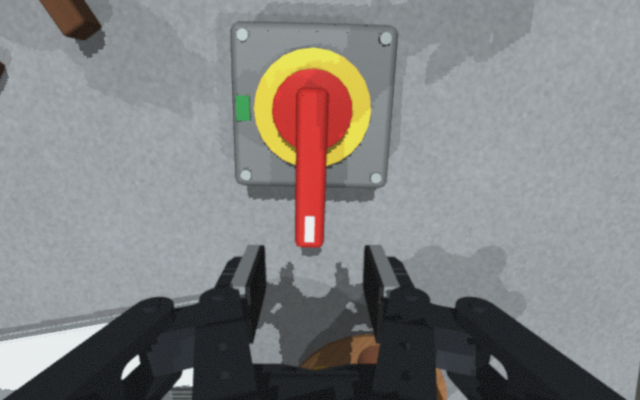

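The bar is centred between the open fingers (bar (313,90)–(310,246), predicted column 314). The carousel rim shows at (360,340), so I'll check clearance before going down.

Run:
```python
from h import *
P=camera_params("wrist"); print(on_plane(P,(360,335),.167))
for c in ["scene","side"]:
    read_camera(c); print([ (on_plane(camera_params(c),d['at'],0).round(3),d['confidence']) for d in tip_of(c,"carousel")])
def go(a,z=.088,s=.12): p,o=hpose(a,z); movel(p,o,speed=s)
go(0,.088,.15); print(read_ft_force())
for a in (.25,.5,.75,1.0,1.3,1.57): 
    go(a,s=.1)
    print(a,np.round(read_ft_force(),1))
for a in (1.62,1.67,1.72,1.76,1.8):
    go(a,s=.05); f=np.array(read_ft_force()); print(a,f.round(1))
    if np.linalg.norm(f[:2])>5: break
cv2.imwrite("pics/w3.png",read_camera("wrist")[:,:,::-1])
print(read_time_s())
```

```text
[ 0.63658071 -0.28206195  0.167     ]
[(array([ 0.646, -0.478,  0.   ]), 0.74)]
[(array([ 0.644, -0.477,  0.   ]), 0.59)]
[-0.42493672 -0.61722934  0.42963267]
0.25 [ 2.1 -1.1  0.8]
0.5 [ 0.8 -0.6  0.5]
0.75 [ 0.9 -0.7  0.9]
1.0 [ 0.1 -0.  -0.3]
1.3 [-0.6  2.5 -1. ]
1.57 [-0.2 -0.1  1.1]
1.62 [ 0.2 -0.5  0.1]
1.67 [-1.3  0.4  1.1]
1.72 [ 0.1 -0.5  0.2]
1.76 [-1.2 -1.9  0.9]
1.8 [-1.  -5.9 -0.4]
12.25
```

View pics/w3.png

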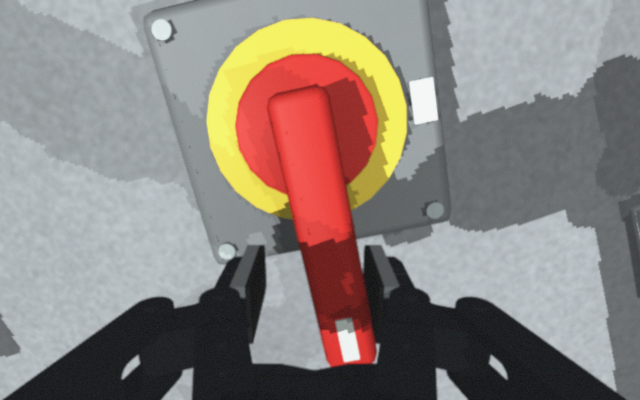

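The bar has passed under the green mark's side, lies parallel to the box sides, and meets the end stop (5.9 N). I'll back off, lift, look again from above and then go to the knife.

Run:
```python
from h import *
p,o=hpose(1.6,.088); movel(p,o,speed=.1)
p[2]=.2; movel(p,o,speed=.25)
P=camera_params("wrist"); cv2.imwrite("pics/w4.png",read_camera("wrist")[:,:,::-1])
meas("wrist",["handle_push"],P); print(hpose(1.571,.086)[0])
# plan of knife / pry IK
K=np.array([.432,-.011]); ky=np.radians(109.5)
for k in (0,1): print('knife',inverse_kinematics([*K,.022],tool(ky+np.pi*k)))
my=-.131
M=np.array([.6729,.2113])
for kk in (0,1):
  for pitch in (0,.3,.5):
    d=np.array([np.cos(my),np.sin(my)])
    print('pry',kk,pitch,inverse_kinematics([*(M+d*(-.082-.097)),.071], (R.from_quat(tool(my,pitch))*R.from_euler('z',np.pi*kk)).as_quat()))
print(read_time_s())
```

```text
wrist handle_push [317. 200.] 0.9 [ 0.5738 -0.1611  0.086 ]
[np.float64(0.5733136580936838), np.float64(-0.16156907481908162), 0.086]
knife [-0.23645081  0.35746426  0.18206517  2.25666917 -0.12431215  0.53628395
  0.38167844]
knife [-0.70460174  0.44760536  0.71162777  2.27595925 -0.53766459  0.58465835
 -2.38362021]
pry 0 0 [-0.98770541  0.48221245  0.56184689  1.99254509 -0.36441117  0.7659267
 -1.91243855]
pry 0 0.3 [-1.15726662  0.39496882  0.59624186  2.16820123 -0.03510796  0.41913177
 -2.29337631]
pry 0 0.5 [-1.40518133  0.43310502  0.768606    2.27459918  0.35840263  0.22408239
 -2.77432598]
pry 1 0 [ 0.31334046  0.69191882 -1.03447858  1.93239624  0.73648454  0.9553301
  0.35752198]
pry 1 0.3 [-0.08955716  0.41201563 -0.60734318  2.11985381  0.82467223  0.61256187
  0.13528756]
pry 1 0.5 [-0.96653529  0.33671648  0.26870908  2.2571984   0.92700242  0.35723204
 -0.13392824]
13.3
```

View pics/w4.png

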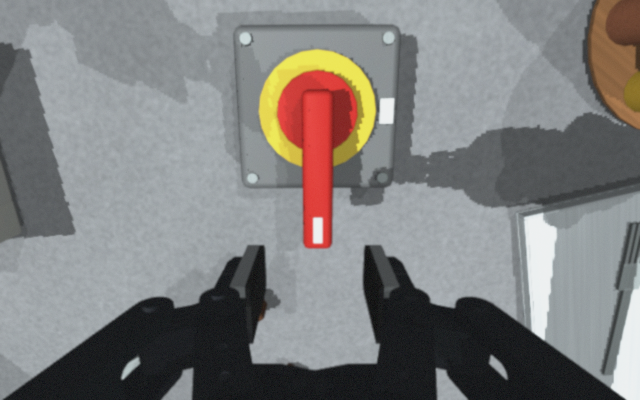

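The handle is in the off detent: the bar is square to the box and handle_push is measured within 1 mm of its off position. Now the knife.

Run:
```python
from h import *
K=np.array([.432,-.011]); ky=np.radians(109.5)
move_gripper(.055)
move_ptp([*K,.14],tool(ky))
P=camera_params("wrist"); cv2.imwrite("pics/w5.png",read_camera("wrist")[:,:,::-1])
meas("wrist",["knife_grip","knife_tip","knife"],P)
u=np.array([np.cos(ky),np.sin(ky)])
print(project(P,[[*(K+u*s),.014] for s in (0,.125,.02,-.075)]).round())
print(read_time_s())
```

```text
wrist knife_grip [148. 276.] 0.82 [ 0.3325 -0.1154  0.014 ]
wrist knife_grip [316. 197.] 0.71 [ 0.4345 -0.012   0.014 ]
wrist knife_tip [314.   4.] 0.85 [0.3911 0.1059 0.014 ]
wrist knife_tip [ 60. 308.] 0.6 [ 0.2697 -0.1693  0.014 ]
wrist knife [136. 278.] 0.92 [ 0.3194 -0.1309  0.    ]
wrist knife [312. 159.] 0.7 [0.423  0.0104 0.    ]
[[314. 194.]
 [313.   2.]
 [313. 167.]
 [314. 287.]]
15.25
```

View pics/w5.png

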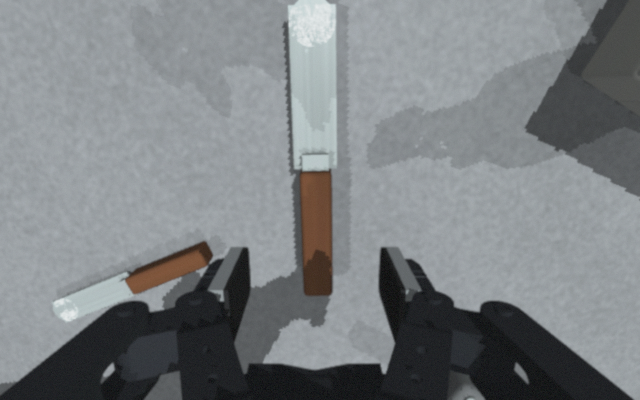

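The gripper is aligned with the large knife (handle front at (316,170), tip at (313,3)); the small one's butt at (208,245) is about 27 mm clear of the finger.

Run:
```python
from h import *
K=np.array([.4337,-.013]); ky=np.radians(109.5)
movel([*K,.022],tool(ky),speed=.15); print(read_ft_force())
move_gripper(0.0,100); g=read_finger_gap(); print('gap',g, read_ft_force())
movel([*K,.16],tool(ky),speed=.2); print('gap',read_finger_gap(),read_ft_force())
P=camera_params("wrist"); cv2.imwrite("pics/w6.png",read_camera("wrist")[:,:,::-1])
meas("wrist",["knife_grip","knife_tip"],P)
u=np.array([np.cos(ky),np.sin(ky)])
print(project(P,[[*(K+u*s),.152] for s in (0,.125,.02)]).round())
print(read_time_s())
```

```text
[-0.69992808  0.05654025 -0.08178062]
gap 0.020092726837452533 [-1.00517267  0.6815002   5.64635598]
gap 0.019868099434276754 [ 0.67674021 -0.85890154 -1.54775061]
wrist knife_grip [158. 261.] 0.96 [ 0.3317 -0.114   0.014 ]
wrist knife_grip [313. 270.] 0.71 [ 0.4547 -0.0786  0.014 ]
wrist knife_tip [ 73. 295.] 0.63 [ 0.268  -0.1718  0.014 ]
[[317. 277.]
 [318. -86.]
 [317. 231.]]
17.5833
```

View pics/w6.png

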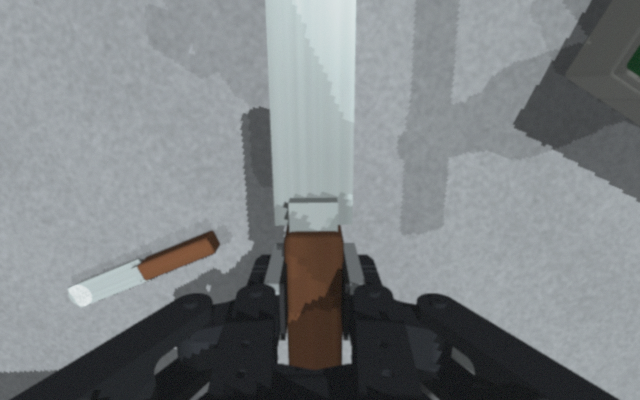

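The knife is held straight in the jaws (gap 20 mm). Moving in front of the slot, with the blade at slot height and clear of the lid.

```bash
cat >> h.py <<'E'
MY=-.131; D=np.array([np.cos(MY),np.sin(MY)]); M=np.array([.6729,.2113])
TZ=.008 # TCP above blade mid-plane
LT=.125 # TCP to tip
def kp(x_tip,z_tip,pitch=0.,yoff=0.):
    """TCP pose for knife tip at maker (x_tip,yoff), height z_tip, blade pitched up"""
    Rm=R.from_quat(tool(MY,pitch)); m=np.array([-D[1],D[0]])
    tip=np.array([*(M+D*x_tip+m*yoff),z_tip])
    off=Rm.apply([LT,0,TZ])  # tool z is down: blade is TZ ahead along z
    return tip-off, Rm.as_quat()
E
python3 - <<'E'
from h import *
p,o=kp(-.125,.12); print(p,inverse_kinematics(p,o))
move_ptp(p,o); print(read_qpos())
p,o=kp(-.125,.063); movel(p,o,speed=.2)
for c in ("side","scene","wrist"):
    P=camera_params(c); im=read_camera(c)[:,:,::-1].copy(); cv2.imwrite(f"pics/{c}7.png",im)
    print(c,project(P,[kt for kt in ([*(M+D*-.125),.063],[*(M+D*-.082),.063],[*(M+D*-.088),.070])]).round(1), [(d['at'],round(d['confidence'],2)) for d in tip_of(c,"knife_tip")],[(d['at'],round(d['confidence'],2)) for d in tip_of(c,"pry_slot")])
im=cv2.imread("pics/side7.png"); cv2.imwrite("pics/side7c.png",cv2.resize(im[110:240,210:370],None,fx=4.5,fy=4.5,interpolation=2))
im=cv2.imread("pics/scene7.png"); cv2.imwrite("pics/scene7c.png",cv2.resize(im[140:290,330:470],None,fx=4,fy=4,interpolation=2))
print(read_time_s())
E
```

```text
[0.42504206 0.24395641 0.128     ] [-0.79986479  0.24148206  0.21533423  2.0878533  -0.07002037  0.81885113
 -2.24452161]
[-0.79949586  0.24156253  0.21582556  2.08801016 -0.06990705  0.81884894
 -2.24425571]
side [[279.4 169.2]
 [290.5 165.8]
 [288.9 164.7]] [([272.6, 291.9], 0.71), ([279.1, 172.4], 0.69)] [([285.3, 168.2], 0.97)]
scene [[404.  205.6]
 [403.5 216. ]
 [403.9 213.1]] [([286.2, 154.0], 0.65), ([404.3, 205.4], 0.59), ([210.0, 173.7], 0.51)] [([405.0, 214.8], 0.81), ([194.8, 190.8], 0.19)]
wrist [[ 315.2  -79.6]
 [ 315.2 -240.5]
 [ 315.2 -236.9]] [] []
20.65
```

View pics/side7c.png

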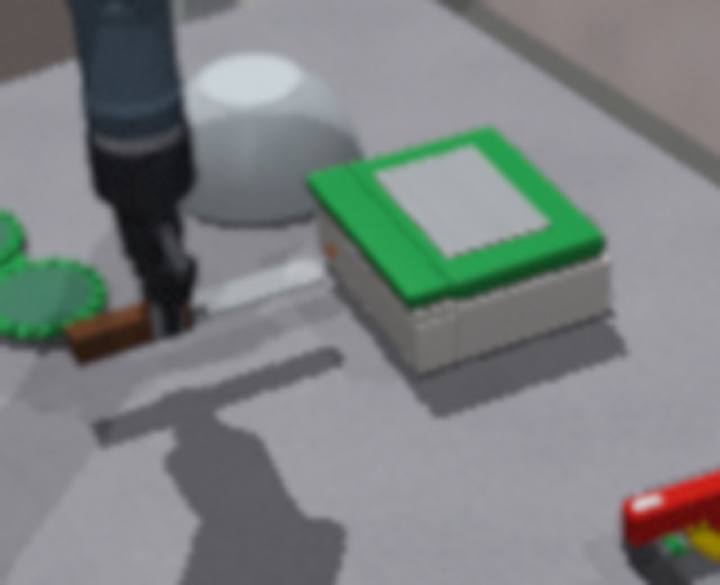

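View pics/wrist7.png

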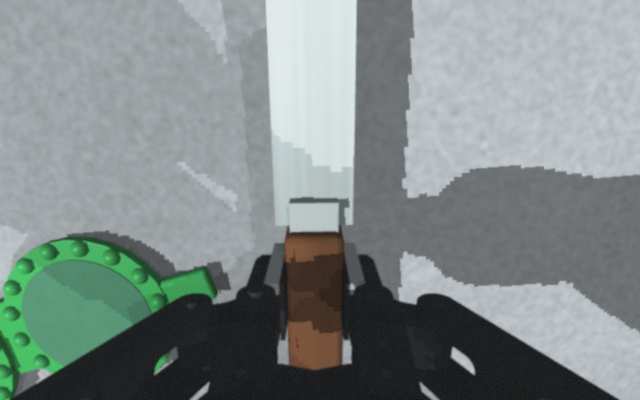

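View pics/scene7c.png

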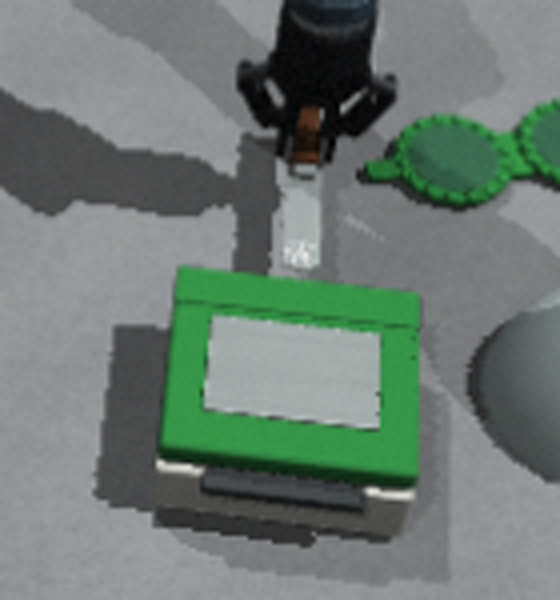

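The side crop shows the blade level, with its tip at (282,170) in front of the lip's middle (290,165); the scene view has it centred laterally (404,206). Now I'll insert it in steps while watching the force.

Run:
```python
from h import *
for x in (-.10,-.09,-.08,-.072,-.064,-.056):
    p,o=kp(x,.063); movel(p,o,speed=.08); f=np.array(read_ft_force()); print(x,f.round(1),np.round(read_eef_pos()-p,4))
    if np.linalg.norm(f)>8: break
for c in ("side",):
    P=camera_params(c); im=read_camera(c)[:,:,::-1].copy()
    cv2.imwrite("pics/side8c.png",cv2.resize(im[110:240,210:370],None,fx=4.5,fy=4.5,interpolation=2))
# check IK along the lift
H=.085; 
for th in (0,.1,.2,.3,.4,.5,.55):
  for pf in (1,.6):
    r=H+.056; p,o=kp(H-r*np.cos(th),.070+r*np.sin(th)-.0015,th*pf); q=inverse_kinematics(p,o); print(th,pf,None if q is None else q.round(2))
print(read_time_s())
```

```text
-0.1 [ 0.3  0.  -1.8] [ 0.0007 -0.0004 -0.0001]
-0.09 [ 0.5  0.7 -0.9] [ 0.0007 -0.0001  0.0001]
-0.08 [-0.1 -0.3 -0.7] [ 0.0008 -0.0001  0.0002]
-0.072 [-0.3  0.6 -1.3] [ 0.0008 -0.0002  0.0002]
-0.064 [ 0.1 -0.  -1.1] [ 0.0008 -0.0002  0.0001]
-0.056 [-0.6 -0.8 -1. ] [ 0.0006 -0.0001  0.    ]
0 1 [-0.7   0.42  0.21  1.98 -0.13  0.75 -2.12]
0 0.6 [-0.7   0.42  0.21  1.98 -0.13  0.75 -2.12]
0.1 1 [-0.77  0.38  0.25  2.04 -0.05  0.65 -2.21]
0.1 0.6 [-0.74  0.39  0.23  2.02 -0.08  0.7  -2.17]
0.2 1 [-0.86  0.36  0.3   2.1   0.05  0.55 -2.32]
0.2 0.6 [-0.79  0.36  0.26  2.05 -0.03  0.65 -2.23]
0.3 1 [-0.96  0.35  0.38  2.14  0.17  0.46 -2.46]
0.3 0.6 [-0.83  0.34  0.29  2.07  0.03  0.61 -2.29]
0.4 1 [-1.1   0.36  0.5   2.19  0.31  0.36 -2.63]
0.4 0.6 [-0.88  0.32  0.33  2.09  0.1   0.56 -2.36]
0.5 1 [-1.26  0.4   0.66  2.22  0.46  0.27 -2.81]
0.5 0.6 [-0.94  0.31  0.37  2.11  0.17  0.52 -2.44]
0.55 1 [-1.51  0.53  0.94  2.25 -0.1   0.18 -2.33]
0.55 0.6 [-0.96  0.31  0.4   2.12  0.21  0.5  -2.48]
22.4667
```

View pics/side8c.png

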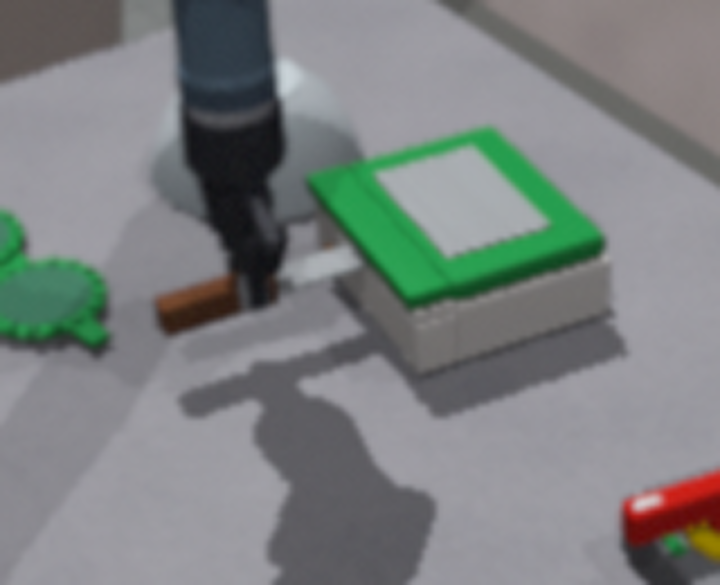

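The blade is in the slot and the forces are nil. Lifting along the hinge arc.

Run:
```python
from h import *
H=.085;r=H+.056
for th in (0,.08,.16,.24,.32,.40,.48,.55):
    p,o=kp(H-r*np.cos(th),.070+r*np.sin(th)-.0015,th*.6); movel(p,o,speed=.08)
    f=np.array(read_ft_force()); print(th,f.round(1),round(read_finger_gap(),4))
    if np.linalg.norm(f)>25: break
for c in ("side","scene"):
    im=read_camera(c)[:,:,::-1]; cv2.imwrite(f"pics/{c}9.png",im)
    P=camera_params(c)
    lip=[*(M+D*(H-.173*np.cos(.55))),.07+.173*np.sin(.55)]
    print(project(P,[lip]),[(d['at'],round(d['confidence'],2)) for d in tip_of(c,"lid_lip")])
a=cv2.imread("pics/side9.png")[90:220,210:370];b=cv2.imread("pics/scene9.png")[140:270,330:490]
cv2.imwrite("pics/c9.png",cv2.resize(np.vstack([a,b]),None,fx=2.3*1.0,fy=2.3,interpolation=2))
print(read_time_s())
```

```text
0 [-1.4 -0.1 -1.7] 0.0199
0.08 [-0.2  0.6 -2.3] 0.0201
0.16 [-0.5 -0.  -0.7] 0.0203
0.24 [-0.3  0.3 -2. ] 0.0203
0.32 [-0.3 -0.  -2.5] 0.0204
0.4 [ 0.1 -0.4 -1.7] 0.02
0.48 [ 0.3 -0.9 -0.4] 0.0202
0.55 [-0.5  0.2 -1.6] 0.0202
[[294.55598191 140.71952278]] [([292.7, 136.0], 0.8)]
[[407.24341677 200.74879633]] [([409.2, 197.7], 0.85)]
24.6667
```

View pics/c9.png

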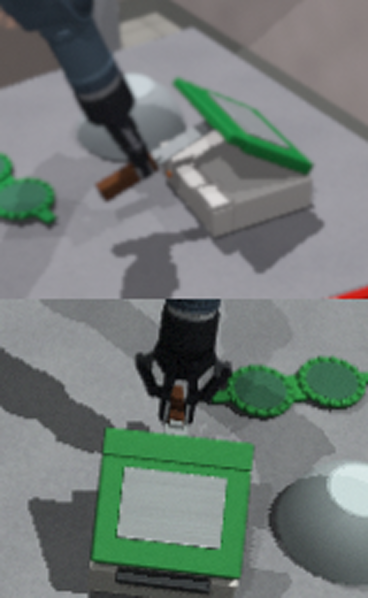

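The lid is up (lip found at side (293,136), scene (409,198), matching ~90 mm of rise). I'll withdraw the blade, check that the lid stays, and lay the knife back in its old place.

Run:
```python
from h import *
H=.085;r=H+.056;th=.55;pi=th*.6
x,z=H-r*np.cos(th),.070+r*np.sin(th)-.0015
x2,z2=x-.09*np.cos(pi),z-.09*np.sin(pi)-.004
movel(*kp(x-.003,z-.004,pi),speed=.05)
movel(*kp(x2,z2,pi),speed=.12); print(read_ft_force())
movel(*kp(x2-.03,.15,0),speed=.15)
K=np.array([.4337,-.013]); ky=np.radians(109.5)
move_ptp([*K,.15],tool(ky))
for c in ("side","scene"):
    im=read_camera(c)[:,:,::-1]; cv2.imwrite(f"pics/{c}10.png",im)
    print(c,[(d['at'],round(d['confidence'],2)) for d in tip_of(c,"lid_lip")],[(d['at'],round(d['confidence'],2)) for d in tip_of(c,"knife_tip")])
u=np.array([np.cos(ky),np.sin(ky)])
print(project(camera_params("side"),[[*(K+u*.125),.142]]),project(camera_params("scene"),[[*(K+u*.125),.142]]))
print(read_finger_gap(),read_time_s())
im=cv2.imread("pics/side10.png")
cv2.imwrite("pics/c10.png",cv2.resize(im[90:290,210:410],None,fx=2.9,fy=2.9,interpolation=2))
```

```text
[ 0.61422576  0.18431963 -1.32319772]
side [] [([272.3, 294.3], 0.75), ([358.6, 222.5], 0.55)]
scene [([408.8, 195.8], 0.62), ([365.4, 153.9], 0.29)] [([285.6, 152.7], 0.76), ([366.8, 152.9], 0.73), ([399.2, 256.2], 0.72), ([455.0, 181.8], 0.59)]
[[255.30503981 185.10994172]] [[365.23807611 153.61487327]]
0.020226490813790802 29.0667
```

View pics/c10.png

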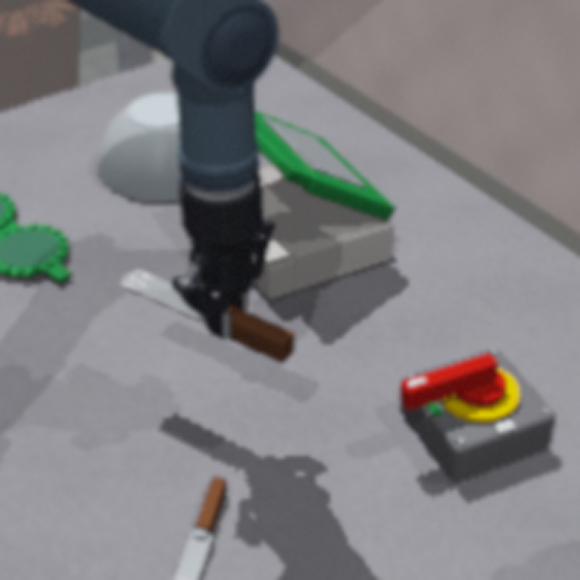

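The lid stays up, the handle is still off, and the knife is level in the jaws. Laying it down.

Run:
```python
from h import *
K=np.array([.4337,-.013]); ky=np.radians(109.5); o=tool(ky)
movel([*K,.05],o,speed=.2)
for z in (.03,.026,.024,.0228):
    movel([*K,z],o,speed=.05); f=np.array(read_ft_force()); print(z,f.round(1))
    if f[2]>4: break
move_gripper(.05); pause(.2)
movel([*K,.2],o,speed=.2)
P=camera_params("wrist"); cv2.imwrite("pics/w11.png",read_camera("wrist")[:,:,::-1]); meas("wrist",["knife_grip","knife_tip"],P)
move_ptp([.45,-.05,.32],tool(np.pi/2))
for c in ("side","scene"):
    cv2.imwrite(f"pics/{c}11.png",read_camera(c)[:,:,::-1])
    P=camera_params(c); print(c,[(d['at'],round(d['confidence'],2)) for d in tip_of(c,"lid_lip")])
    meas(c,["handle_push","knife_tip","knife_grip"],P)
    print('expected lip px at 65mm / 90mm',[project(P,[[*(M+D*(.085-.173*np.cos(t))),.07+.173*np.sin(t)]]).round(1).tolist() for t in (.385,.55)])
s=cv2.imread("pics/side11.png");c=cv2.imread("pics/scene11.png")
cv2.imwrite("pics/c11.png",cv2.resize(np.hstack([s[90:310,200:420],c[130:350,240:460]]),None,fx=1.8,fy=1.8,interpolation=2))
print(read_time_s(),read_ft_force())
```

```text
0.03 [ 0.8 -0.  -0.4]
0.026 [ 0.6  0.1 -1. ]
0.024 [-0.9  0.8 -1.3]
0.0228 [-0.9  0.1  4.4]
wrist knife_grip [177. 244.] 0.9 [ 0.3334 -0.1156  0.014 ]
wrist knife_grip [318. 175.] 0.55 [ 0.4345 -0.011   0.014 ]
wrist knife_tip [100. 273.] 0.61 [ 0.2696 -0.1716  0.014 ]
wrist knife_tip [318.  18.] 0.58 [0.3929 0.1079 0.014 ]
side [([293.8, 136.8], 0.56)]
side handle_push [359. 220.] 0.66 [ 0.5841 -0.1524  0.086 ]
side knife_tip [257. 218.] 0.89 [0.3819 0.1025 0.014 ]
side knife_tip [274. 291.] 0.88 [ 0.2768 -0.1741  0.014 ]
side knife_grip [282. 266.] 0.86 [ 0.3407 -0.1112  0.014 ]
side knife_grip [290. 230.] 0.74 [ 0.4372 -0.0057  0.014 ]
expected lip px at 65mm / 90mm [[[291.4, 148.0]], [[294.6, 140.7]]]
scene [([406.6, 195.3], 0.82), ([185.9, 238.1], 0.29)]
scene handle_push [285. 206.] 0.97 [ 0.5742 -0.1525  0.086 ]
scene knife_tip [363. 179.] 0.7 [0.3862 0.1034 0.014 ]
scene knife_tip [288. 152.] 0.63 [ 0.2528 -0.1681  0.014 ]
scene knife_grip [300. 167.] 0.68 [ 0.3317 -0.1201  0.014 ]
expected lip px at 65mm / 90mm [[[406.3, 203.0]], [[407.2, 200.7]]]
33.8667 [ 0.49185861  0.73200312 -0.53343207]
```

View pics/c11.png

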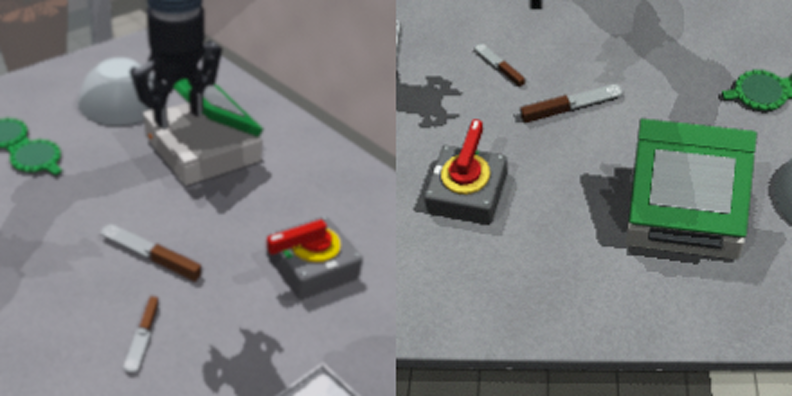

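View pics/w11.png

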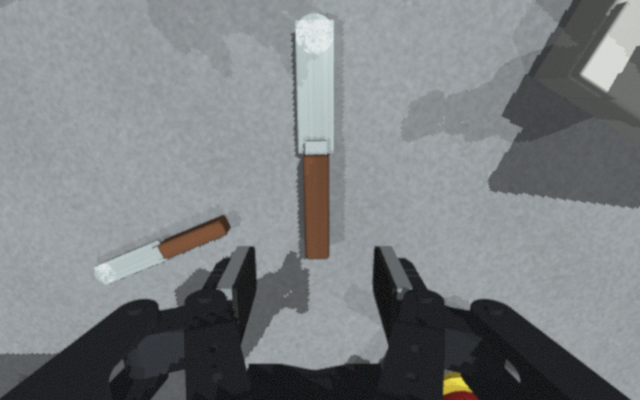

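The lid stands open with its lip above the 90 mm mark, and the knife lies flat where it was. The scene camera puts handle_push about 9 mm off, so I'll take one more look at the handle from above.

Run:
```python
from h import *
p,o=hpose(1.571,.24); move_ptp(p,o)
P=camera_params("wrist"); im=read_camera("wrist")[:,:,::-1].copy(); meas("wrist",["handle_push"],P); print(hpose(1.571,.086)[0])
hsv=cv2.cvtColor(im,cv2.COLOR_BGR2HSV); 
cv2.imwrite("pics/w12.png",im); print(read_time_s())
```

```text
wrist handle_push [313. 187.] 0.6 [ 0.5725 -0.16    0.086 ]
[np.float64(0.5733136580936838), np.float64(-0.16156907481908162), 0.086]
35.1833
```

View pics/w12.png

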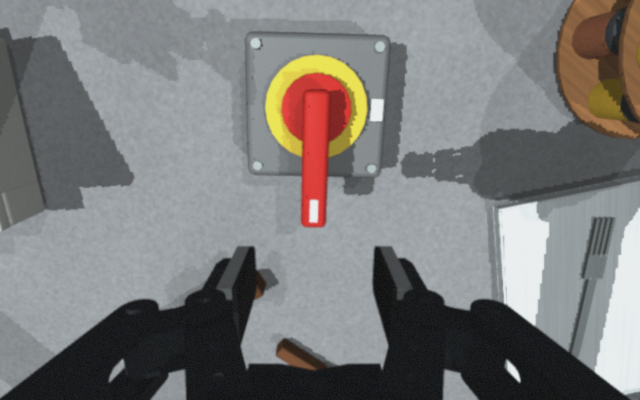

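The bar runs straight and square to the box, from (316,92) to (313,225), pointing at the covered green mark, so it is fully home. Handing in.

Run:
```python
from h import *
print(read_ft_force(),read_time_s()); sign_off()
```

```text
[ 0.09774729  0.28411245 -0.13653781] 35.1833
the job is handed in; nothing more can be done
```

The job is handed in at 35.2 s of the 72 s allowed.

- **Isolator:** I swept the red handle with the fingers astride it until it met the off stop at about 6 N, then let go. The last view from above shows the bar square to the box, with the push point within 2 mm of its off position. The scene and side cameras disagreed, putting that point about 9 and 14 mm off. I trusted the closer view from above.
- **Lid:** I levered it up with the blade of the larger palette knife to about 0.55 rad, roughly 90 mm of rise at the front edge. It was still up after the blade was withdrawn and the knife put down. The side and scene cameras both saw the lip above where a 90 mm rise would put it. The gripper stayed about 100 mm in front of the lid during the lift, and I saw no contact.
- **Knife and the rest:** The knife is back flat in its old place on the counter, within a few mm. I moved nothing else, and the small look-alike knife is where it was. In the last reading the robot was touching nothing, with wrist force near zero.

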